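# Lay a printing block in its holding jig and clamp it with the cam

### The job

The printing block standing on its end in the wooden holding jig has to be held face up for inking. Push it over onto its back so that its brass pattern faces up, push it along until its end is snug against the end stop, then swing the cam lever all the way round to its stop so that the cam clamps the block flat against the long fence. Do it all by pushing with the fingers: do not pick the block up, do not tip it onto its face, and leave everything else on the table where it is.

Things in the scene. Friction and masses are not known exactly. Their poses are not given: they have to be found in the camera images.
- bench_board: Plain wooden board, 321 x 870 mm, fixed on the table, 36 mm high with its battens; jig and bystanders stand on it. Origin at the centre of its underside; its top is at z = 36 mm.
- jig: Holding jig: wooden base 150 x 240 x 12 mm, fixed on the bench board; origin at the centre of its underside; its top is at z = 48 mm. Its x axis points away from the robot, y to the left, turned by up to 0.3 rad. A long fence and an end stop, both 14 mm high above the base, form its far left corner, where the block belongs. Left, right, near and far below are the jig's.
- fence_mid (a point): Middle of the long fence's near face at its foot: 55 mm from the jig's origin along x. The face is straight along y, 112 mm to either side of this point.
- stop_mid (a point): Middle of the end stop's right face at its foot: jig x = 22, y = 85 mm. The face is straight along x, 32 mm to either side of this point.
- block_center (a point): Centre of the block's wooden body, 55 (x) x 75 (y) x 22 mm (z), 0.1 to 0.2 kg; a brass pattern on its +z face adds 4 mm. It stands on a 55 x 22 mm end: y up, pattern (+z) to the right, within 0.04 rad of square. Pushed left near its top it tips over its lower left edge onto its back; its axes then lie along the jig's, 18 to 38 mm short of the stop, 2 to 10 mm off the fence.
- seat (a point): Where the block's centre is when it lies home: fixed to the jig, 27.5 mm from the fence face, 37.5 mm from the stop face, 11 mm above the base.
- cam_pivot (a point): On the upright axle of the cam lever, fixed to the jig at x = -30.5, y = 45 mm, at mid height of the handle, 10.5 mm above the base. The cam is a wooden disc of 20 mm radius, 18 mm high, set 11 mm off the axle. Open, it gives the block 10 mm or more of room from the fence; closing, it pushes the block to the fence by itself.
- lever_push (a point): In the middle of the cam lever's handle, 55 mm from the axle and 10.5 mm above the jig's base. The handle is 15 mm wide and 16 mm high and ends 86 mm from the axle. Open, it points to the robot; closed, to the right, along the base.
- cam_lever (a joint): Angle of the cam lever: 0 open (it starts at 0 to 0.15), grows anticlockwise seen from above, 1.80 rad at its end stop (closed). It turns with about 1 N at the handle, 10 to 20 N at the end, when the cam squeezes the block, and stays closed by itself.
- wax_tin: Bystander, to be left alone: low round green tin, 62 mm wide, 46 mm high, behind the jig. Origin at the centre of its underside.
- bone_folder: Bystander, to be left alone: bone folder, 145 x 23 x 4 mm, flat on the bench board close to the right of the jig. Origin at the centre of its underside.
- block_flat: Bystander, to be left alone: dark printing block lying flat, 50 x 70 x 26 mm, on the bench board farther right. Origin at the centre of its underside.
- seam_roller: Bystander, to be left alone: wooden seam roller, 178 x 59 x 33 mm. Origin at the centre of its underside.
- ink_bottle: Bystander, to be left alone: corked bottle, 49 mm wide, 80 mm high. Origin at the centre of its underside.
- paint_pot: Bystander, to be left alone: cream enamel pot, 75 mm wide and high. Origin at the centre of its underside.
- block_long: Bystander, to be left alone: longest printing block, lying flat, 45 x 90 x 25 mm. Origin at the centre of its underside.
- paste_brush: Bystander, to be left alone: paste brush, 226 x 87 x 42 mm. Origin at the centre of its underside.

How it is judged:
On the way:
1. the block lies on its back, pattern up, with the cam lever still open (angle between block_center's own z axis and vertical below 0.1 rad and height (world z) of block_center below 0.066 m and value of joint cam_lever below 0.6 rad), for 0.2 s.
At the end, for the whole second after the job is handed in: The block lies flat on its back in the corner, pattern up, within 2.5 mm of the long fence and 3 mm of the end stop and within 3 degrees of square; the cam lever is past 1.55 rad, the cam bears on the block with more than 1.5 N and the block is at rest (angle between block_center's own z axis and vertical below 0.06 rad and angle between the y axis of block_center and the y axis of jig, either way round below 0.05 rad and x of block_center in the frame of seat between -0.0025 and 0.0025 m and y of block_center in the frame of seat between -0.003 and 0.003 m and z of block_center in the frame of seat below 0.003 m and value of joint cam_lever above 1.55 rad and contact force between cam_lever and block above 1.5 N and linear speed of block below 0.01 m/s); the robot touches nothing.
It fails at once if the block is lifted or carried (height (world z) of block_center above 0.1 m or (angle between block_center's own z axis and vertical below 0.3 rad and height (world z) of block_center above 0.081 m)).
It fails at once if the block is tipped onto its face (angle between block_center's own z axis and vertical above 2.2 rad).
It fails at once if the block is knocked off the jig (height (world z) of block_center below 0.051 m).
It fails at once if something else on the table is moved by more than 15 mm (distance of any of wax_tin, bone_folder, block_flat, seam_roller, ink_bottle, paint_pot, block_long, paste_brush from where it was at the start of the episode above 0.015 m).
It also fails if it takes over 54 s, if anything falls off the work surface, if the arm or the gripper's body presses on something with over 40 N, if the wrist force passes 120 N, or if a joint passes its speed limit or range.

### The arm

A 6-joint arm with a two-finger parallel gripper is mounted at the origin on a cart in front of the work surface, level with it; the furniture and walls round the work are solid. World frame = base frame: x ahead of the robot, y to its left, z up, the work surface at z = 0. Lengths are in m, angles in rad, forces in N, time in s.
With the tool pointing down it reaches from about 0.275 to 0.725 m from the base axis. Payload 15.9 kg.
Tool frame: the origin (TCP) lies at the centre of the arm's flange, where the gripper is bolted on; the fingertips stand 173 mm ahead of it and the grasp point (between the pads) lies 155 mm ahead of it; z points along the fingers, y is the line along which they close (so a half turn about z gives the same grasp; the last joint's range is limited). The gripper opens to 85 mm and grips with 20 to 120 N. Pads are 22 mm wide; open, the fingers measure 114 mm over their backs; the gripper's body (76 mm by 85 mm) begins 54 mm behind the grasp point. The pads swing forward as they close: fully open they stand 13 mm farther back than shut.
Start: joints at [-1.282, 0.213, -0.034, 1.323, 0, 1.571], TCP at [0.142, -0.479, 0.405] pointing down, gripper open.
Joint ranges: [-2.98, 2.98], [-0.74, 1.72], [-1.14, 1.35], [-2.1, 2.04], [-1.57, 1.44], [-3.14, 3.14]. Speed limits (rad/s): [1.89, 1.89, 2.39, 2.57, 3.14, 3.14].

### API

Orientations are given as a unit quaternion [x, y, z, w].
In Python, from cell import robot gives the robot as it stands. The module is installed in compiled form; this text tells all that it offers.
- The arm moves only by the shell command python3 -m creep 'ROWS' [FORCE]. ROWS is JSON, a list of rows, each a list of 7 numbers: the finger opening in m, from 0 to 0.0854, then the shift along the world's x, y, z in m, then the turn, a rotation vector about the world's x, y, z in degrees. In form: [[hand, x, y, z, ax, ay, az], ...]. A call has 1 to 20 rows; each row is the pose to reach, as a shift and turn from the pose commanded when the call began; what a row does not reach only later rows make up. A row lasts 1/12 s, in which the tool goes at most 41.7 mm and 7.16 degrees, less where a joint would pass 70% of its speed; a pose out of reach is approached as far as the arm can. A call with a gripper value outside its range is refused whole. The fingers move at their own pace and stop on an object; FORCE is the grip in N (left out, the last holds). Time passes only in rows, so rows that repeat a pose let the fingers close. It gives the time, the measured TCP pose, the force, the opening and the grip force at its end, in the units of the state.
- robot.sense(): the state, without advancing time (a new reading comes with each control period).
- robot.get_image(name): name is "scene" or "top" or "wrist"; returns a dict with "frame" (480x640x3 uint8, red, green, blue), "vfov" (degrees; the focal length in pixels is half the picture's height over the tangent of half this angle, whatever the lens; pixels are square), "cx", "cy" (the principal point, pixels), "k1" (the pictures are not rectified: a ray, as slopes to the right and down, at radius r is drawn at 1 + k1 r^2 times it, then the intrinsics apply), "origin" and "attitude" of the camera in the world. Camera axes: x right, y down, z forward; pixel columns grow to the right and rows downward; lengths in m; the calibration is good to about 2 mm. A picture is of the moment at which its call begins. There is no depth.
- robot.close_job(): hands the job in; it is judged then, once.
The state is a dict: "t": time; "joints": joint angles; "joint_vel": joint speeds; "effort": joint torques, N m; "ee_pos": TCP position; "tool_rot": TCP orientation; "ft_force": force on the tool from outside, world axes, zero at the start; "torque": the same for the moment, N m; "width": opening from 0.0 (shut) to 1.0 (fully open); "grip_force": force on a finger pad.
Only numpy, scipy, OpenCV 4.12 (cv2) and the standard library are available. Lean on these libraries where they do the work, as an engineer would, in place of code of your own. Each camera call takes 0.05 s, during which the arm holds its last target. There are 200 camera calls.

## Working session

There is one attempt and no reset: what is moved stays moved. The work goes in short steps, Python scripts to look and compute and a shell command to move; the robot and the scene stay as the last step left them, time stands still between calls to the robot, and variables do not carry over. Pictures are saved under pics/ and viewed, at most 10 in all, crops included, and the job is handed in when it is done.

```bash
mkdir -p pics
cat > h.py <<'E'
import numpy as np, cv2
from cell import robot
from scipy.spatial.transform import Rotation as R
def get(n,save=None):
    im=robot.get_image(n)
    if save: cv2.imwrite(f'pics/{save}.png',im['frame'][:,:,::-1])
    return im
def rot(im):
    a=np.array(im['attitude'],float)
    return a if a.shape==(3,3) else R.from_quat(a).as_matrix()
def K(im):
    f=240/np.tan(np.radians(im['vfov'])/2)
    return np.array([[f,0,im['cx']],[0,f,im['cy']],[0,0,1.]]),np.array([im['k1'],0,0,0.])
def ray(im,px,z):
    k,d=K(im); p=cv2.undistortPoints(np.array(px,float).reshape(-1,1,2),k,d).reshape(-1,2)
    v=np.c_[p,np.ones(len(p))]@rot(im).T; o=np.array(im['origin'])
    return o+v*((z-o[2])/v[:,2])[:,None]
def proj(im,P):
    k,d=K(im); Rm=rot(im).T; t=-Rm@np.array(im['origin'])
    return cv2.projectPoints(np.array(P,float).reshape(-1,1,3),cv2.Rodrigues(Rm)[0],t,k,d)[0].reshape(-1,2)
E
python3 - <<'E'
from h import *
for n in ['top','scene']:
    im=get(n,n+'0'); print(n,im['vfov'],im['cx'],im['cy'],im['k1'],im['origin'],im['attitude'])
print(robot.sense())
E
```

```text
top 43.30176110033456 320.1985987540313 241.72039400624237 -0.016718356584298457 [0.29941339 0.00747096 1.39215454] [ 0.70986806 -0.70002746  0.05456968 -0.05541708]
scene 45.12657905227787 321.7441005297585 241.7359049442085 0.029788099144603186 [-0.08021144 -0.86202235  0.67656503] [ 0.8235041  -0.25715356  0.14620475 -0.48408389]
{'t': 0.1, 'joints': array([-1.28200802e+00,  2.13299015e-01, -3.49759784e-02,  1.32345792e+00,
        3.89216403e-05,  1.57079855e+00]), 'joint_vel': array([ 0.00029726, -0.00078711,  0.00153129, -0.00084759,  0.0001615 ,
        0.0008866 ]), 'effort': array([ 3.96285512e-03, -6.87244964e+01,  4.87808526e+01,  1.21169360e-02,
        3.42359817e-04, -4.05541520e-07]), 'ee_pos': array([ 0.14236696, -0.47917946,  0.4042776 ]), 'tool_rot': array([ 9.89593317e-01,  1.43891790e-01, -4.81261155e-05, -4.66218778e-04]), 'ft_force': array([0.34407121, 0.02940094, 0.46772428]), 'torque': array([-0.00745745,  0.0127102 ,  0.01995544]), 'grip_force': 0.0, 'width': 1.0028527117079706}
```

View pics/top0.png

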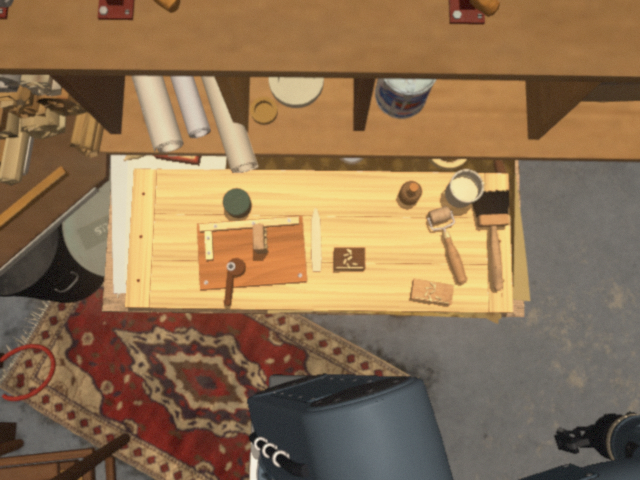

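View pics/scene0.png

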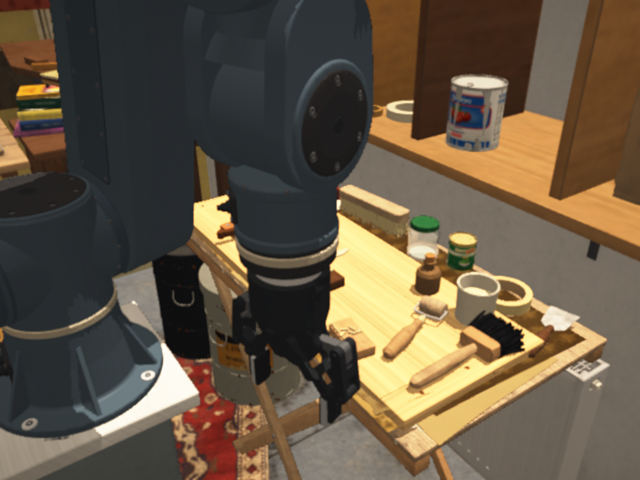

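The top view shows the jig at about (197–307, 217–290), with the block standing at (259,237) and the cam lever pivot at (236,267), handle pointing down. The scene view has the jig hidden by the arm. I'll enlarge the jig.

Run:
```python
from h import *
im=get('top'); f=im['frame']
c=f[180:320,180:340]
cv2.imwrite('pics/crop1.png',cv2.resize(c[:,:,::-1],None,fx=5,fy=5,interpolation=cv2.INTER_CUBIC)[:600,:800])
hsv=cv2.cvtColor(f,cv2.COLOR_RGB2HSV)
for p in [(215,275),(285,270),(236,203),(205,235),(260,230),(260,245),(230,290),(150,250),(250,222)]: print(p,f[p[1],p[0]],hsv[p[1],p[0]])
```

```text
(215, 275) [199 122  68] [ 12 168 199]
(285, 270) [217 133  73] [ 12 169 217]
(236, 203) [ 96 101  78] [ 37  58 101]
(205, 235) [240 221 145] [ 24 101 240]
(260, 230) [220 170 114] [ 16 123 220]
(260, 245) [220 169 118] [ 15 118 220]
(230, 290) [116  73  47] [ 11 152 116]
(150, 250) [245 215 135] [ 22 114 245]
(250, 222) [245 226 154] [ 24  95 245]
```

View pics/crop1.png

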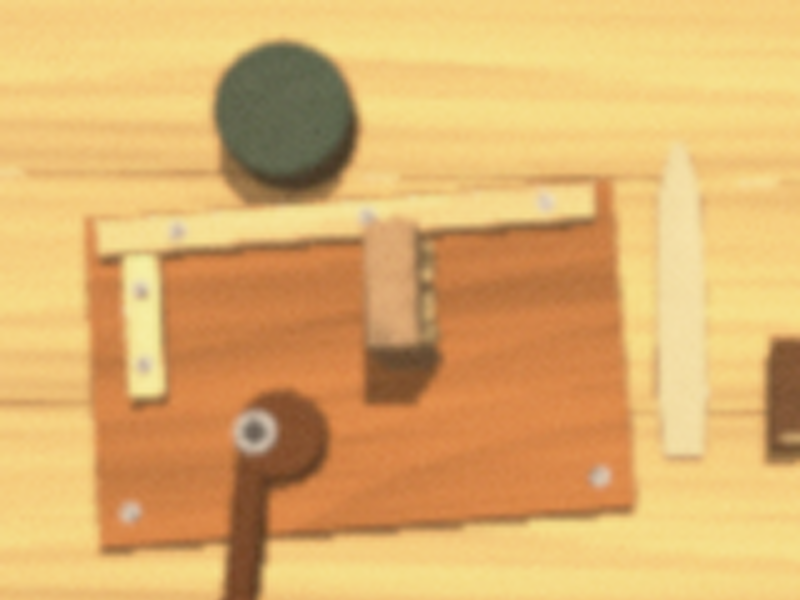

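The crop shows the base corners at about (88,218), (608,180), (634,508) and (103,549), in crop pixels at 5x. The block top is at (364–418, 218–347), pattern to the right, and the lever axle is at (254,431).

Run:
```python
from h import *
im=get('top')
u=lambda L:(np.array(L,float)+.0)/5+180-.4
c=ray(im,u([(88,218),(608,180),(634,508),(103,549)]),.048)[:,:2]
m=np.array([[.075,.12],[.075,-.12],[-.075,-.12],[-.075,.12]])
o=c.mean(0); A=c-o; th=np.arctan2((m[:,0]*A[:,1]-m[:,1]*A[:,0]).sum(),(m*A).sum())
Rm=np.array([[np.cos(th),-np.sin(th)],[np.sin(th),np.cos(th)]])
print('jig',o,th,'res mm',(c-(m@Rm.T+o))*1e3)
J=lambda P:(P[:,:2]-o)@Rm
print('block top jig mm',J(ray(im,u([(364,218),(414,220),(418,347),(368,347)]),.123))*1e3)
print('axle',J(ray(im,u([(254,431)]),.068))*1e3)
print('stop right face',J(ray(im,u([(164,255),(167,398)]),.062))*1e3,'fence',J(ray(im,u([(100,257),(592,222)]),.062))*1e3)
print('lever end',J(ray(im,u([(240,600)]),.066))*1e3)
w=lambda p:Rm@np.array(p)+o
for n,p in dict(axle=(-.0305,.045),seat=(.0275,.0475),stop=(.022,.085)).items(): print(n,w(p))
print('tin',ray(im,u([(285,110)]),.082),J(ray(im,u([(285,110)]),.082)), 'folder',J(ray(im,u([(680,300)]),.04)))
```

```text
jig [0.4847201  0.16499706] 0.09073607980028996 res mm [[ 0.39158968 -1.82248495]
 [-0.58755576  2.16445934]
 [ 0.04126298  1.36811982]
 [ 0.1547031  -1.7100942 ]]
block top jig mm [[ 50.86104171 -13.92783583]
 [ 48.35261595 -35.17480476]
 [ -6.4754034  -33.47643922]
 [ -4.84849712 -12.31859167]]
axle [[-29.93901192  45.57975467]]
stop right face [[ 52.94255706  82.30582425]
 [-11.50899607  84.14213511]] fence [[  54.23607682  110.90361095]
 [  53.20688528 -109.50939253]]
lever end [[-103.54838208   55.99784052]]
axle [0.45026804 0.20704829]
seat [0.50780292 0.21479348]
stop [0.49892761 0.25164085]
tin [[0.59251799 0.19711182 0.082     ]] [[0.11026442 0.02221491]] folder [[ 0.01847228 -0.14620158]]
```

```bash
T='' ; python3 -m creep '[[0,0.372,0.566,-0.06,0,0,79],[0,0.372,0.566,-0.06,0,0,79],[0,0.372,0.566,-0.06,0,0,79],[0,0.372,0.566,-0.06,0,0,79],[0,0.372,0.566,-0.06,0,0,79],[0,0.372,0.566,-0.06,0,0,79],[0,0.372,0.566,-0.06,0,0,79],[0,0.372,0.566,-0.06,0,0,79],[0,0.372,0.566,-0.06,0,0,79],[0,0.372,0.566,-0.06,0,0,79],[0,0.372,0.566,-0.06,0,0,79],[0,0.372,0.566,-0.06,0,0,79],[0,0.372,0.566,-0.06,0,0,79],[0,0.372,0.566,-0.06,0,0,79],[0,0.372,0.566,-0.06,0,0,79],[0,0.372,0.566,-0.06,0,0,79],[0,0.372,0.566,-0.06,0,0,79],[0,0.372,0.566,-0.06,0,0,79],[0,0.372,0.566,-0.06,0,0,79],[0,0.372,0.566,-0.06,0,0,79]]'
python3 - <<'E'
from h import *
print(robot.sense()['joints'])
get('wrist','w1'); get('scene','s1')
E
```

```text
t: 1.87
ee_pos: [0.514, 0.0862, 0.3446]
tool_rot: [0.672, 0.74, -0.0, -0.0]
ft_force: [0.4, 0.1, -0.5]
width: 0.002
grip_force: 0.0
[ 1.66147414e-01  2.74798755e-01 -1.06519885e-01  1.19002668e+00
 -1.78720245e-04  1.64042293e+00]
```

View both.

View pics/w1.png

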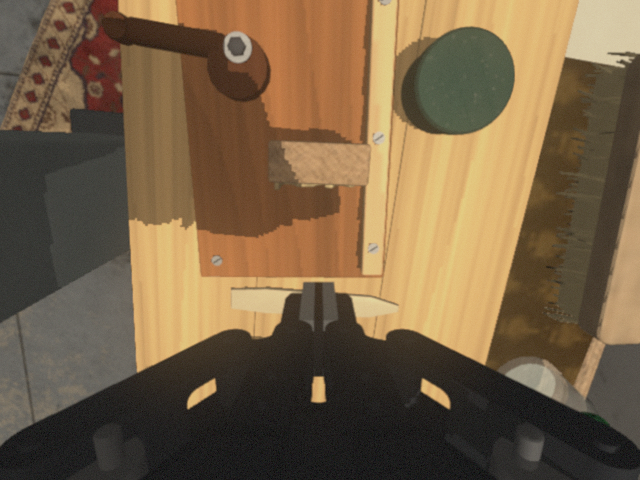

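View pics/s1.png

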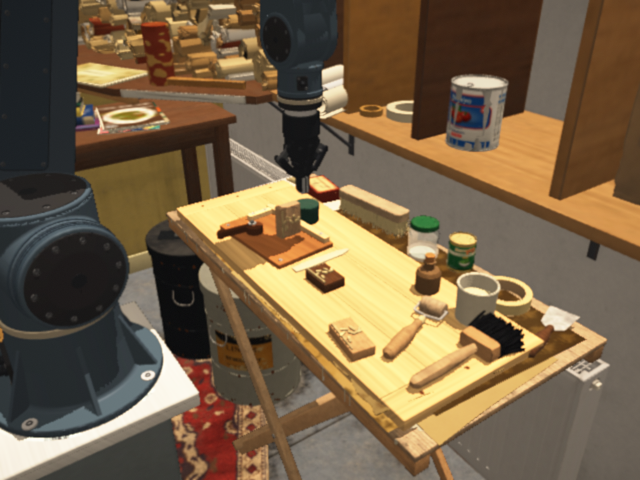

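The wrist view shows the block at (270–370, 143–187), square to the fingers at (319,285). The folder is beneath the fingers, well below them, and the pattern faces the fingers. Next I go down and push slowly.

```bash
python3 -m creep '[[0,0,0,-0.03,0,0,0],[0,0,0,-0.064,0,0,0],[0,0,0,-0.064,0,0,0],[0,-0.001,0.010,-0.064,0,0,0],[0,-0.002,0.018,-0.064,0,0,0],[0,-0.002,0.022,-0.064,0,0,0],[0,-0.002,0.025,-0.064,0,0,0],[0,-0.002,0.028,-0.064,0,0,0],[0,-0.003,0.031,-0.064,0,0,0],[0,-0.003,0.034,-0.064,0,0,0],[0,-0.003,0.037,-0.064,0,0,0],[0,-0.003,0.040,-0.064,0,0,0]]'
python3 -m creep '[[0,0,0.003,0,0,0,0],[0,-0.001,0.006,0,0,0,0],[0,-0.001,0.009,0,0,0,0],[0,-0.001,0.012,0,0,0,0],[0,-0.001,0.014,0,0,0,0],[0,-0.001,0.016,0,0,0,0],[0,-0.002,0.018,0,0,0,0],[0,-0.002,0.020,0,0,0,0],[0,-0.002,0.022,0,0,0,0],[0,-0.002,0.024,0,0,0,0],[0,-0.002,0.026,0,0,0,0],[0,-0.002,0.026,0,0,0,0],[0,-0.002,0.026,0,0,0,0]]'
python3 - <<'E'
from h import *
get('wrist','w2')
E
```

```text
t: 2.97
ee_pos: [0.5114, 0.127, 0.2808]
tool_rot: [0.672, 0.74, -0.0, 0.0]
ft_force: [1.2, -0.5, 1.2]
width: -0.001
grip_force: 0.1
t: 4.05
ee_pos: [0.5094, 0.1528, 0.2807]
tool_rot: [0.672, 0.741, -0.0, -0.0]
ft_force: [0.6, -0.1, 0.3]
width: -0.004
grip_force: 0.0
```

View pics/w2.png

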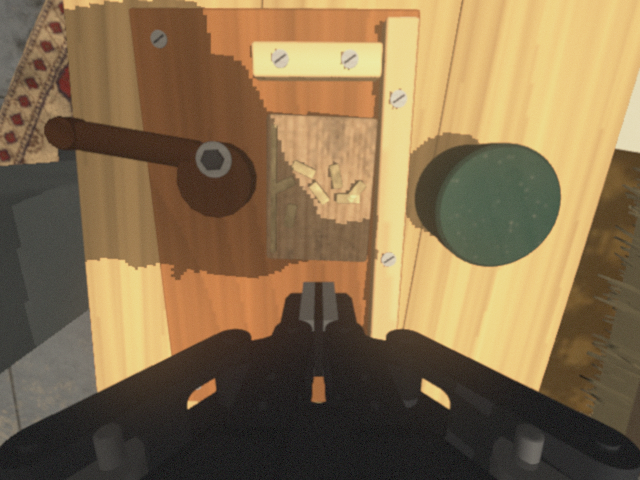

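The block now lies on its back, pattern up, at (268–379, 115–260). The stop's face is at row 77 and the lever is still open.

```bash
cat >> h.py <<'E'
o=np.array([.48472,.165]);th=.0907
Rm=np.array([[np.cos(th),-np.sin(th)],[np.sin(th),np.cos(th)]])
J=lambda P:(P[:,:2]-o)@Rm*1e3
W=lambda p:Rm@np.array(p)/1e3+o
E
python3 - <<'E'
from h import *
im=get('wrist')
print('block',J(ray(im,[(270,115),(379,118),(368,260),(268,260)],.07)))
print('stop',J(ray(im,[(253,76),(381,76)],.062)),'fence',J(ray(im,[(383,78),(374,330)],.062)))
print('axle',J(ray(im,[(212,160)],.068)),'handle end,mid',J(ray(im,[(62,131),(130,142)],.0665)))
print('tcp',J(robot.sense()['ee_pos'][None]))
print(W((22,-32)),W((22,0)))
E
```

```text
block [[-1.8174419  67.12068013]
 [51.76760037 66.04277633]
 [49.61436953 -7.72326628]
 [-5.25299636 -8.05879208]]
stop [[-10.78743044  86.03178493]
 [ 53.04502223  86.39989709]] fence [[ 54.09302336  85.48786257]
 [ 56.4890101  -55.36589253]]
axle [[-32.53905324  45.27536351]] handle end,mid [[-108.27086739   59.26011393]
 [ -74.31147384   53.99619854]]
tcp [[ 23.46182923 -14.50839549]]
[0.50952799 0.1351242 ] [0.50662957 0.16699267]
```

```bash
python3 -m creep '[[0,0.002,-0.018,0,0,0,0],[0,0.002,-0.018,-0.03,0,0,0],[0,0.002,-0.018,-0.05,0,0,0],[0,0.002,-0.018,-0.05,0,0,0],[0,0.001,-0.010,-0.05,0,0,0],[0,0.001,-0.005,-0.05,0,0,0],[0,0,-0.002,-0.05,0,0,0],[0,0,0.001,-0.05,0,0,0],[0,0,0.004,-0.05,0,0,0],[0,0,0.006,-0.05,0,0,0],[0,-0.001,0.008,-0.05,0,0,0]]'
python3 -m creep '[[0,0,0.001,0,0,0,0],[0,0,0.002,0,0,0,0],[0,0,0.003,0,0,0,0],[0,0,0.004,0,0,0,0]]'
python3 - <<'E'
from h import *
im=get('wrist','w3')
E
```

```text
t: 5.07
ee_pos: [0.5086, 0.161, 0.231]
tool_rot: [0.672, 0.741, 0.0, 0.0]
ft_force: [0.4, 0.1, 0.7]
width: -0.004
grip_force: 0.4
t: 5.4
ee_pos: [0.5084, 0.1647, 0.2307]
tool_rot: [0.672, 0.74, -0.0, -0.0]
ft_force: [-0.2, -0.9, 0.2]
width: 0.0
grip_force: 0.5
```

View pics/w3.png

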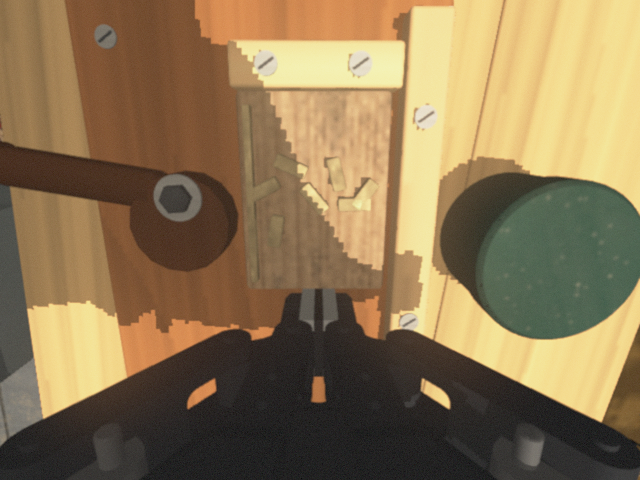

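The block's end is at about row 90, almost at the stop's face. I push a few more millimetres until the force rises.

```bash
python3 -m creep '[[0,0,0.001,0,0,0,0],[0,0,0.002,0,0,0,0],[0,0,0.003,0,0,0,0],[0,0,0.003,0,0,0,0]]'; python3 -m creep '[[0,0,0.001,0,0,0,0],[0,0,0.002,0,0,0,0],[0,0,0.002,0,0,0,0]]'
```

```text
t: 5.78
ee_pos: [0.5083, 0.1669, 0.2307]
tool_rot: [0.672, 0.74, -0.001, 0.001]
ft_force: [-1.3, -12.9, 4.0]
width: -0.0
grip_force: 6.2
t: 6.03
ee_pos: [0.5082, 0.1677, 0.2307]
tool_rot: [0.673, 0.74, -0.002, 0.002]
ft_force: [-0.8, -26.5, 9.4]
width: 0.001
grip_force: 13.5
```

Run:
```python
from h import *
e=robot.sense()['ee_pos'][:2]
def P(psi,off,r=60):
    a=np.radians(psi); d=np.array([np.cos(a),np.sin(a)]); n=np.array([d[1],-d[0]])
    return W(np.array([-30.5,45])+r*d+off*n)
s=P(169,32); print('backoff-> start',s-e, s, np.hypot(*s))
for psi in [169]+list(range(172,280,6)): print(psi, np.round((P(psi,17.5)-s)*1e3,0), psi-169)
```

```text
backoff-> start [-0.11436191  0.07727049] [0.39381259 0.24495526] 0.4637795067576175
169 [ -1. -14.] 0
172 [ -3. -17.] 3
178 [ -4. -24.] 9
184 [ -6. -30.] 15
190 [ -6. -37.] 21
196 [ -6. -43.] 27
202 [ -5. -50.] 33
208 [ -3. -56.] 39
214 [ -1. -62.] 45
220 [  2. -68.] 51
226 [  5. -74.] 57
232 [  9. -79.] 63
238 [ 14. -84.] 69
244 [ 19. -88.] 75
250 [ 24. -91.] 81
256 [ 30. -95.] 87
262 [ 36. -97.] 93
268 [ 42. -99.] 99
274 [  49. -100.] 105
```

```bash
python3 -m creep '[[0,0.001,-0.012,0,0,0,0],[0,0.001,-0.012,0.03,0,0,0],[0,0,-0.012,0.06,0,0,0],[0,-0.038,0.010,0.06,0,0,-5],[0,-0.070,0.035,0.06,0,0,-10],[0,-0.100,0.060,0.06,0,0,-10],[0,-0.114,0.077,0.06,0,0,-10],[0,-0.114,0.077,0.06,0,0,-10],[0,-0.114,0.077,0.03,0,0,-10],[0,-0.114,0.077,-0.002,0,0,-10],[0,-0.114,0.077,-0.002,0,0,-10],[0,-0.114,0.077,-0.002,0,0,-10]]'
python3 - <<'E'
from h import *
im=get('wrist','w4')
E
```

```text
t: 7.03
ee_pos: [0.3941, 0.2461, 0.2283]
tool_rot: [0.734, 0.679, -0.001, -0.0]
ft_force: [-0.2, -0.2, 0.7]
width: -0.001
grip_force: 0.0
```

View pics/w4.png

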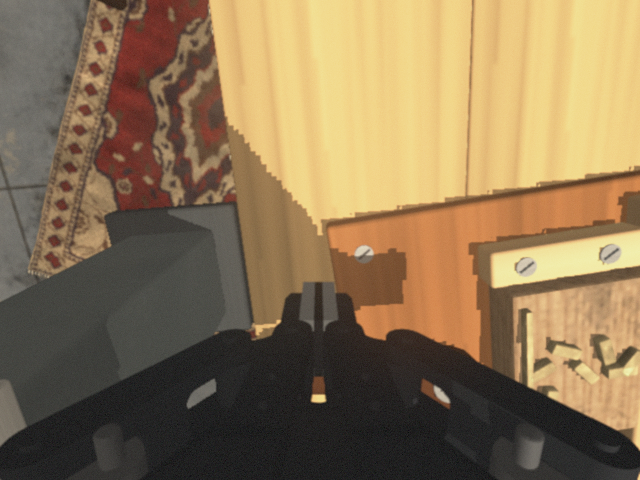

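The fingers (319,290) stand left of the lever, which is hidden behind them, and the block still sits against the stop at (510,285). Now the sweep.

```bash
python3 -m creep '[[0,0,-0.009,0,0,0,0],[0,-0.001,-0.014,0,0,0,0],[0,-0.003,-0.017,0,0,0,3],[0,-0.004,-0.024,0,0,0,9],[0,-0.006,-0.030,0,0,0,15],[0,-0.006,-0.037,0,0,0,21],[0,-0.006,-0.043,0,0,0,27],[0,-0.005,-0.050,0,0,0,33],[0,-0.003,-0.056,0,0,0,39],[0,-0.001,-0.062,0,0,0,45],[0,0.002,-0.068,0,0,0,51],[0,0.005,-0.074,0,0,0,57],[0,0.009,-0.079,0,0,0,63],[0,0.009,-0.079,0,0,0,63]]'
python3 -m creep '[[0,0.005,-0.005,0,0,0,6],[0,0.010,-0.009,0,0,0,12],[0,0.015,-0.012,0,0,0,18],[0,0.018,-0.014,0,0,0,21],[0,0.021,-0.016,0,0,0,24],[0,0.021,-0.016,0,0,0,24]]'
python3 - <<'E'
from h import *
im=get('top','t5')
cv2.imwrite('pics/t5c.png',cv2.resize(im['frame'][180:320,180:340,::-1],None,fx=5,fy=5,interpolation=cv2.INTER_CUBIC)[:600,:800])
E
```

```text
t: 8.25
ee_pos: [0.404, 0.1667, 0.2297]
tool_rot: [0.269, 0.963, 0.0, 0.001]
ft_force: [-0.1, -0.6, -1.1]
width: -0.003
grip_force: 0.0
t: 8.75
ee_pos: [0.4246, 0.1515, 0.2293]
tool_rot: [0.066, 0.998, 0.0, 0.0]
ft_force: [-1.0, -0.3, -0.1]
width: -0.004
grip_force: 0.4
```

View pics/t5c.png

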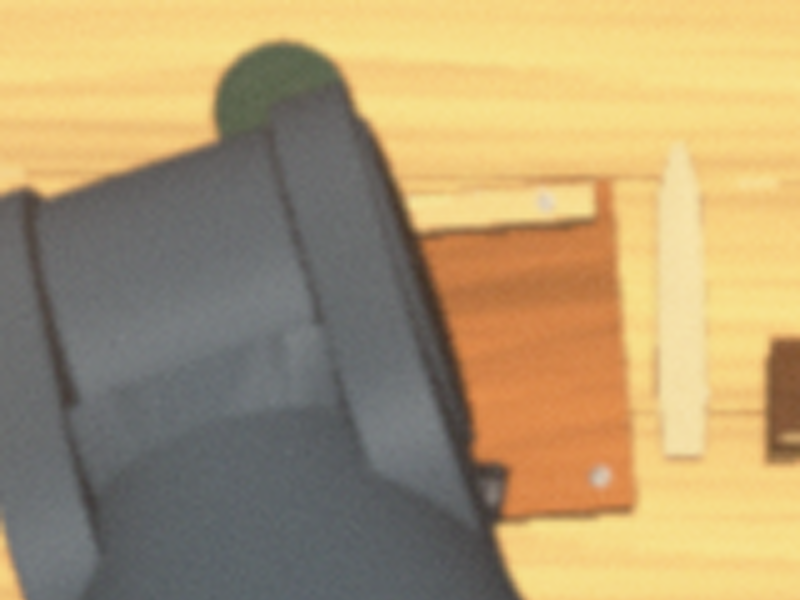

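The arm hides the lever in this view, so I continue by force.

```bash
python3 -m creep '[[0,0.003,-0.001,0,0,0,3],[0,0.006,-0.002,0,0,0,6],[0,0.009,-0.003,0,0,0,9],[0,0.009,-0.003,0,0,0,9]]'
python3 -m creep '[[0,0.002,-0.001,0,0,0,2],[0,0.004,-0.001,0,0,0,4],[0,0.006,-0.001,0,0,0,5],[0,0.006,-0.001,0,0,0,5]]'; python3 -m creep '[[0,0.001,0,0,0,0,0],[0,0.002,0,0,0,0,0],[0,0.003,0,0,0,0,0],[0,0.003,0,0,0,0,0]]'
```

```text
t: 9.13
ee_pos: [0.4329, 0.1484, 0.2289]
tool_rot: [-0.013, 1.0, -0.0, -0.0]
ft_force: [-4.8, -1.6, 2.6]
width: 0.001
grip_force: 2.3
t: 9.47
ee_pos: [0.4381, 0.1473, 0.2286]
tool_rot: [-0.055, 0.998, -0.0, -0.001]
ft_force: [-10.8, -3.1, 6.9]
width: 0.004
grip_force: 5.7
t: 9.8
ee_pos: [0.4394, 0.1472, 0.2282]
tool_rot: [-0.055, 0.998, -0.0, -0.004]
ft_force: [-27.5, -1.7, 18.2]
width: -0.003
grip_force: 13.9
```

```bash
python3 -m creep '[[0,-0.02,0,0,0,0,0],[0,-0.04,0,0.0,0,0,0],[0,-0.04,0,0.04,0,0,0],[0,-0.04,-0.03,0.07,0,0,0],[0,-0.04,-0.07,0.1,0,0,0],[0,-0.04,-0.11,0.1,0,0,0],[0,-0.04,-0.15,0.1,0,0,0],[0,-0.04,-0.19,0.1,0,0,0],[0,-0.04,-0.23,0.1,0,0,0],[0,-0.04,-0.27,0.1,0,0,0],[0,-0.04,-0.31,0.1,0,0,0],[0,-0.04,-0.31,0.1,0,0,0],[0,-0.04,-0.31,0.1,0,0,0],[0,-0.04,-0.31,0.1,0,0,0]]'
python3 - <<'E'
from h import *
im=get('top','t6')
cv2.imwrite('pics/t6c.png',cv2.resize(im['frame'][180:320,180:340,::-1],None,fx=5,fy=5,interpolation=cv2.INTER_CUBIC)[:600,:800])
E
```

```text
t: 10.97
ee_pos: [0.4022, -0.1621, 0.3289]
tool_rot: [-0.055, 0.998, 0.0, 0.0]
ft_force: [0.2, 0.3, 0.6]
width: 0.003
grip_force: 0.0
```

View pics/t6c.png

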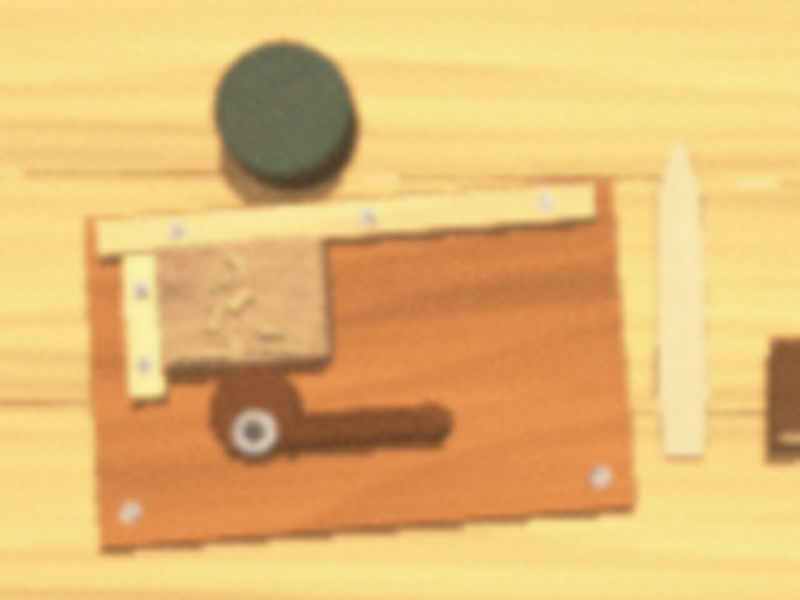

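The block lies pattern up in the corner, (160–330, 240–365) in the crop, touching stop and fence. The handle runs from (254,431) to (437,424), along the base. One numeric check before handing in.

Run:
```python
from h import *
im=get('top')
u=lambda L:np.array(L,float)/5+180-.4
b=J(ray(im,u([(327,240),(330,357),(168,366)]),.07)); print('block corners',b,'expect (55,10),(0,10),(0,85)')
l=J(ray(im,u([(254,431),(437,424)]),.0665)); d=l[1]-l[0]; print('lever psi',np.degrees(np.arctan2(d[1],d[0]))%360, np.hypot(*d))
```

```text
block corners [[52.62104421  8.3333426 ]
 [ 0.08252067 10.02569085]
 [ 1.55835125 81.64617836]] expect (55,10),(0,10),(0,85)
lever psi 267.8162336427506 80.80754741385557
```

Everything agrees within measuring error: the block is home, and the lever is at about 1.76 rad.

```bash
python3 -c "
from cell import robot
print(robot.close_job())"
```

```text
the job is handed in; nothing more can be done
None
```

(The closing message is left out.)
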